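# Snap the lid of the glass food container shut, section by section

## Task

Shut the pink lid of the round glass container by pressing down its four raised rim sections one at a time until each clicks home, starting with the section that has the pull tab and going round clockwise as seen from above. Only press with the fingertips: do not lift or tip the container or shove it away from where it stands, and leave everything else on the counter where it is.

Things in the scene. Friction and masses are not known exactly. Their poses are not given: they have to be found in the camera images.
- container: round clear glass box, 140 mm across, 60 mm high, about 0.75 kg, loose, any yaw. Origin: centre of its underside; z up; +x points at the pull tab (dark wine-red, 26 mm wide, juts out to 103 mm from the axis). On it a pink lid: centre disc (98 mm across, top at 66 mm) ringed by four deep-pink quarter-ring rim sections, 51 to 74 mm from the axis; tops at 77 mm when raised, 70 mm when shut
- sec1_pad (a point): centre of the top face of the press pad of the rim section at the container's +x (it carries the pull tab); a pale disc 20 mm across on the section's middle, 62.5 mm from the container's axis; its face is 79 mm above the counter when raised, 72 mm when shut
- sec1 (a joint): how far that section (sec1) is pressed down, in m: 0 raised, 0.007 clicked shut. A tight fit: it takes about 7 N all the way, meets a hard stop at 0.007, and stays wherever it is left, so one pressed only part way is not shut
- sec2_pad (a point): centre of the top face of the press pad of the rim section at the container's -y (next clockwise from the tab, seen from above); a pale disc 20 mm across on the section's middle, 62.5 mm from the container's axis; its face is 79 mm above the counter when raised, 72 mm when shut
- sec2 (a joint): how far that section (sec2) is pressed down, in m: 0 raised, 0.007 clicked shut. A tight fit: it takes about 7 N all the way, meets a hard stop at 0.007, and stays wherever it is left, so one pressed only part way is not shut
- sec3_pad (a point): centre of the top face of the press pad of the rim section at the container's -x (opposite the tab); a pale disc 20 mm across on the section's middle, 62.5 mm from the container's axis; its face is 79 mm above the counter when raised, 72 mm when shut
- sec3 (a joint): how far that section (sec3) is pressed down, in m: 0 raised, 0.007 clicked shut. A tight fit: it takes about 7 N all the way, meets a hard stop at 0.007, and stays wherever it is left, so one pressed only part way is not shut
- sec4_pad (a point): centre of the top face of the press pad of the rim section at the container's +y (last, next anticlockwise from the tab); a pale disc 20 mm across on the section's middle, 62.5 mm from the container's axis; its face is 79 mm above the counter when raised, 72 mm when shut
- sec4 (a joint): how far that section (sec4) is pressed down, in m: 0 raised, 0.007 clicked shut. A tight fit: it takes about 7 N all the way, meets a hard stop at 0.007, and stays wherever it is left, so one pressed only part way is not shut
- plate: flat round steel lunch plate, 196 mm across, 16 mm high, loose; origin: centre of its underside. Bystander
- spoon: wooden spoon, 270 mm long, loose, lying along its x axis towards the back of the counter; origin under its middle. Bystander
- spare_lid: spare sage-green round lid, 96 mm across, 10 mm thick, with a small tab, lying loose near the robot; origin: centre of its underside. Bystander
- mug: blue mug, 80 mm across without its handle, 90 mm high, loose, at the robot's left; origin: centre of its underside. Bystander
- jar: amber glass jar with a white cap, 60 mm across, 95 mm high, loose, at the robot's right; origin: centre of its underside. Bystander
- tumbler: green glass tumbler, 68 mm across, 95 mm high, loose, at the back; origin: centre of its underside. Bystander
Not all that is in view belongs to the job. Of the things that look like the container, take the one that is nearest to the robot's base at the start.

How it is judged:
On the way, in this order (a step that is already met when the one before it is completed fails the run):
1. the section with the pull tab has clicked shut while the sections after it are still raised (value of joint sec1 above 0.0055 m and value of joint each of sec2, sec3, sec4 below 0.003 m), for 0.2 s.
2. the second section, clockwise has clicked shut while the sections after it are still raised (value of joint each of sec1, sec2 above 0.0055 m and value of joint each of sec3, sec4 below 0.003 m), for 0.2 s.
3. the third section, opposite the tab has clicked shut while the sections after it are still raised (value of joint each of sec1, sec2, sec3 above 0.0055 m and value of joint sec4 below 0.003 m), for 0.2 s.
4. the fourth and last section has clicked shut while the sections after it are still raised (value of joint each of sec1, sec2, sec3, sec4 above 0.0055 m), for 0.2 s.
At the end, for the whole second after the job is handed in: All four sections are pressed at least 5.5 of their 7 mm; the container stands at rest and upright on the counter (within 4 mm of height, 0.05 rad) within 40 mm of where it began; plate, spoon, spare lid, mug, jar and tumbler are within 30 mm of where they began (all of step 4 and height (world z) of container below 0.004 m and angle between container's own z axis and vertical below 0.05 rad and distance of container from where it was at the start of the episode below 0.04 m and linear speed of container below 0.02 m/s and distance of each of plate, spoon, spare_lid, mug, jar, tumbler from where it was at the start of the episode below 0.03 m); the robot touches nothing.
It fails at once if a section is clicked shut before the one that comes ahead of it ((value of joint sec2 above 0.0055 m and not (value of joint sec1 above 0.0055 m)) or (value of joint sec3 above 0.0055 m and not (value of joint sec2 above 0.0055 m)) or (value of joint sec4 above 0.0055 m and not (value of joint sec3 above 0.0055 m))).
It fails at once if the container is lifted (more than 12 mm), tipped (more than 0.15 rad) or shoved (more than 40 mm) (height (world z) of container above 0.012 m or angle between container's own z axis and vertical above 0.15 rad or distance of container from where it was at the start of the episode above 0.04 m).
It fails at once if a bystander is moved or lifted more than 30 mm (distance of any of plate, spoon, spare_lid, mug, jar, tumbler from where it was at the start of the episode above 0.03 m).
It also fails if it takes over 53 s, if anything falls off the work surface, if the arm or the gripper's body presses on something with over 40 N, if the wrist force passes 120 N, or if a joint passes its speed limit or range.

## Robot

A 6-joint arm with a two-finger parallel gripper is mounted at the origin on the work surface. World frame = base frame: x ahead of the robot, y to its left, z up, the work surface at z = 0. Lengths are in m, angles in rad, forces in N, time in s.
With the tool pointing down it reaches from about 0.225 to 0.875 m from the base axis. Payload 3.4 kg.
Tool frame: the origin (TCP) lies at the very end of the fingers, on their centre line; the grasp point (between the pads) lies 19 mm behind it; z points along the fingers, y is the direction in which the jaws open and shut (so a half turn about z gives the same grasp; the last joint's range is limited). The gripper opens to 85 mm and grips with 20 to 120 N. Pads are 22 mm wide; open, the fingers measure 114 mm over their backs; the gripper's body (76 mm by 85 mm) begins 54 mm behind the grasp point. The pads swing forward as they close: fully open they stand 13 mm farther back than shut.
Start: joints at [-1.253, 0.276, 1.505, -0, 1.361, -0.121], TCP at [0.244, -0.521, 0.231] pointing down, gripper open.
Joint ranges: [-2.89, 2.89], [-0.75, 2.08], [0.22, 2.7], [-1.18, 4.32], [0.11, 2.71], [-2.7, 2.7]. Speed limits (rad/s): [2.57, 2.57, 3.14, 3.14, 3.14, 3.14].

## Interface

Orientations are given as [roll, pitch, yaw] about the fixed x, y, z axes, in that order (R = Rz(yaw) Ry(pitch) Rx(roll)).
In Python, from plant import robot gives the robot as it stands.
- The arm moves only by the tool send_rows, never from a script. Its argument "deltas" is a list of rows, each a list of 3 entries, a list of its own where there are three numbers: the shift along the tool's x, y, z as a fraction of full scale, then the turn, a rotation vector about the tool's x, y, z as a fraction of full scale, then the opening, from -1 (shut) to 1 (fully open), so that 0 is half open. A call has 1 to 8 rows; each row shifts and turns the pose as measured when the row begins, along the tool's axes as they then stand; what a row does not reach is not made up. Full scale, the value 1, is 30 cm for a shift and 5 degrees for a turn. A row lasts 1/12 s, in which the tool goes at most 41.7 mm and 7.16 degrees, less where a joint would pass 70% of its speed; a pose out of reach is approached as far as the arm can. A call with a number of a shift or a turn outside -1 to 1 is refused whole. A call with a gripper value outside its range is refused whole. The fingers move at their own pace and stop on an object; "force" is the grip in N (left out, the last holds). Time passes only in rows, so rows that do not move let the fingers close. It gives the time, the measured TCP pose, the force and the opening at its end, in the units of the state.
- robot.state(): the state, without advancing time (a new reading comes with each control period).
- robot.grab_frame(name): name is "scene" or "top" or "wrist"; returns a dict with "pixels" (420x560x3 uint8, red, green, blue), "depth" (420x560 float32, m along the optical axis (not along the pixel's ray), 0 where there is no reading), "fov_y" (degrees; the focal length in pixels is half the picture's height over the tangent of half this angle, whatever the lens; pixels are square), "cx", "cy" (the principal point, pixels), "cam_to_world" (4x4, takes a point from camera to world coordinates); the wrist camera has in their place "tool_from_camera" (4x4, takes a point from camera to tool coordinates, whose origin is the TCP and whose axes are the flange's). Camera axes: x right, y down, z forward; pixel columns grow to the right and rows downward; lengths in m; the calibration is good to about 2 mm. A picture is of the moment at which its call begins: read the wrist's pose just before it.
- robot.finish_job(): hands the job in, once; it reports no verdict.
The state is a dict: "clock": time; "q": joint angles; "dq": joint speeds; "joint_efforts": joint torques, N m; "position": TCP position; "orientation": TCP orientation; "contact_force": force on the tool from outside, world axes, zero at the start; "ft_torque": the same for the moment, N m; "gripper_width": opening from 0.0 (shut) to 1.0 (fully open).
Only numpy, scipy, OpenCV 4.12 (cv2) and the standard library are available. Lean on these libraries where they do the work, as an engineer would, in place of code of your own. Each camera call takes 0.05 s, during which the arm holds its last target.

## Working session

There is one attempt and no reset: what is moved stays moved. The work goes in short steps, Python scripts to look and compute and a tool call to move; the robot and the scene stay as the last step left them, time stands still between calls to the robot, and variables do not carry over. Pictures are saved under pics/ and viewed, and the job is handed in when it is done.

Besides the shell and the picture viewer there is one more tool, called after "Emit:" in YAML: its name, and indented under it one key for each argument. send_rows: Moves the arm, as the interface text tells. Its arguments: {"type":"object","properties":{"deltas":{"type":"array"},"force":{"type":"number"}},"required":["deltas"]}

```bash
ls; mkdir -p pics; cat > h.py <<'E'
import numpy as np, cv2
from plant import robot
def grab(n,save=None):
    f=robot.grab_frame(n)
    if save: cv2.imwrite('pics/'+save,cv2.cvtColor(f['pixels'],cv2.COLOR_RGB2BGR))
    return f
def cloud(f,T=None):
    d=f['depth'];h,w=d.shape
    fl=h/2/np.tan(np.radians(f['fov_y'])/2)
    u,v=np.meshgrid(np.arange(w),np.arange(h))
    P=np.stack([(u-f['cx'])/fl*d,(v-f['cy'])/fl*d,d,np.ones_like(d)],-1)
    T=f['cam_to_world'] if T is None else T
    return (P@np.asarray(T).T)[...,:3]
E
python3 - <<'E'
from h import *
import pickle
print(robot.state())
for n in('top','scene'):
    f=grab(n,n+'1.png'); pickle.dump(f,open(n+'.pkl','wb')); print(f['fov_y'],f['cx'],f['cy'],f['cam_to_world'])
E
```

```text
pics
{'clock': 0.0, 'q': array([-1.25300161e+00,  2.76584445e-01,  1.50616310e+00,  1.16607849e-05,
        1.36069890e+00, -1.21045569e-01]), 'dq': array([ 0.00042735,  0.00173498,  0.0005335 , -0.00036025, -0.00133093,
        0.00243969]), 'joint_efforts': array([ 1.13582690e-03, -4.16769218e+01, -2.45805663e+01, -1.67136882e-04,
        1.09282520e-02,  1.04306153e-05]), 'position': array([ 0.24411565, -0.52000693,  0.23043379]), 'orientation': array([-3.13975380e+00, -2.35162388e-04,  4.38837625e-01]), 'contact_force': array([-0.11582995,  0.15172411, -0.15567972]), 'ft_torque': array([ 3.86753010e-02,  4.71163661e-02, -5.74835381e-05]), 'gripper_width': 1.0046581089908768}
52.6553649504408 281.6051022876512 216.3959137566949 [[-0.01836258 -0.98725421  0.1580884   0.39204766]
 [-0.99968169  0.02086493  0.01418356  0.01066975]
 [-0.01730129 -0.15777763 -0.98732309  1.13157719]
 [ 0.          0.          0.          1.        ]]
53.793172085881224 275.77929777556045 205.03614147290176 [[ 0.79887134  0.4302335  -0.4203614   1.04962206]
 [ 0.60136192 -0.58635005  0.54273148 -0.62061797]
 [-0.01297767 -0.68636197 -0.7271443   0.90037541]
 [ 0.          0.          0.          1.        ]]
```

View pics/top1.png

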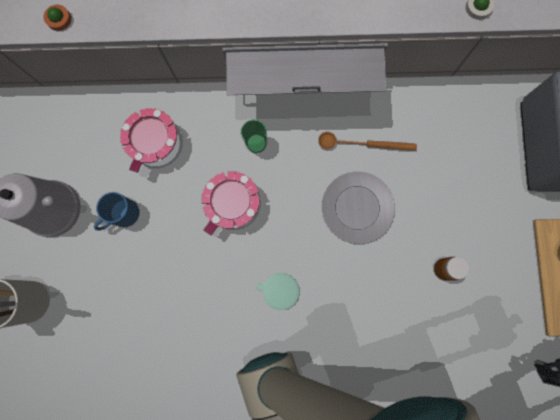

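View pics/scene1.png

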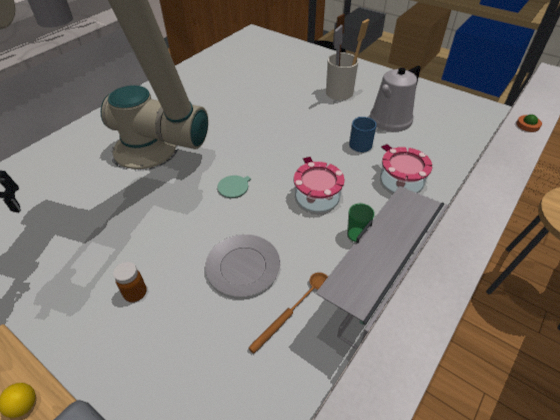

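Two things look like the container. In the top view they are at (231,200) and (150,136), and in the scene view at (318,182) and (406,165). The green spare lid at (281,291) is not a match. The nearer one to the base is (231,200), with its tab at about (211,228). I'll measure both and check with a crop.

```bash
python3 - <<'E'
from h import *
import pickle
for n,boxes in(('top',[(195,160,270,240),(110,100,190,175)]),('scene',[(285,150,350,212),])):
    f=pickle.load(open(n+'.pkl','rb')); P=cloud(f); im=f['pixels']; hsv=cv2.cvtColor(im,cv2.COLOR_RGB2HSV)
    for k,(a,b,c,d) in enumerate(boxes):
        m=np.zeros(im.shape[:2],bool); m[b:d,a:c]=1
        H,S,V=[hsv[...,i].astype(int) for i in range(3)]
        red=((H>160)|(H<5))&(S>110)&(f['depth']>0)&m
        print(n,k)
        z=P[...,2]
        rim=red&(V>150); tab=red&(V<150)&(z>.04)
        print('rim z',np.percentile(z[rim],[5,50,95]),rim.sum())
        Q=P[rim&(z>.07)][:,:2]
        from scipy.optimize import least_squares
        # centre by bounding circle: mean of disc (pink inner)
        pink=m&((H>160)|(H<5))&(S>40)&(S<=110)&(V>180)&(abs(z-.066)<.012)
        hull=cv2.convexHull(Q.astype(np.float32)); (cx,cy),r=cv2.minEnclosingCircle(hull)
        print('enclosing',cx,cy,r,'pink mean',P[pink][:,:2].mean(0) if pink.any() else 0)
        r=np.hypot(*(Q-[cx,cy]).T); 
        T=P[tab]; T=T[np.hypot(*(T[:,:2]-[cx,cy]).T)>.074]
        t=T.mean(0); print('tab',t,len(T),'yaw',np.degrees(np.arctan2(t[1]-cy,t[0]-cx)), 'rmax',np.hypot(*(T[:,:2]-[cx,cy]).T).max())
        # pads: pale
        pad=m&(S<90)&(V>190)&(z>.071)&(z<.09)
        nl,lab,st,ce=cv2.connectedComponentsWithStats(pad.astype(np.uint8))
        for i in range(1,nl):
            if st[i,4]>8:
                q=P[lab==i].mean(0); print('pad',ce[i],st[i,4],q.round(4),'r',np.hypot(q[0]-cx,q[1]-cy).round(4),'ang',np.degrees(np.arctan2(q[1]-cy,q[0]-cx)).round(1))
        crop=cv2.resize(im[b-5:d+5,a-5:c+5],None,fx=6,fy=6,interpolation=cv2.INTER_CUBIC)
        cv2.imwrite(f'pics/crop_{n}{k}.png',crop[...,::-1])
E
```

```text
top 0
rim z [0.07297478 0.07618226 0.07949834] 638
enclosing 0.6078962087631226 0.1553402841091156 0.07247951626777649 pink mean [0.60912976 0.15808741]
tab [0.53655966 0.20592572 0.0745335 ] 89 yaw 144.65917914555305 rmax 0.10069511029409713
pad [243.18518519 178.55555556] 27 [0.6608 0.1222 0.0778] r 0.0624 ang -32.1
pad [209.95652174 184.82608696] 23 [0.6461 0.2071 0.0784] r 0.0643 ang 53.6
pad [250.04 211.68] 25 [0.5745 0.1052 0.0779] r 0.0602 ang -123.7
pad [215.03333333 218.7       ] 30 [0.5584 0.1936 0.0779] r 0.0626 ang 142.3
top 1
rim z [0.07273667 0.07598837 0.0791864 ] 701
enclosing 0.7842399477958679 0.37017104029655457 0.07298507541418076 pink mean [0.78342876 0.37187468]
tab [0.70293242 0.40219774 0.07431352] 84 yaw 158.50072431019723 rmax 0.10069255690463351
pad [125.90909091 126.36363636] 11 [0.8081 0.4292 0.0784] r 0.0636 ang 68.0
pad [169.5 142. ] 16 [0.7625 0.3134 0.0785] r 0.0608 ang -111.0
pad [138.17647059 156.35294118] 17 [0.7258 0.3939 0.0785] r 0.0631 ang 157.9
scene 0
rim z [0.07150723 0.07547143 0.07785121] 500
enclosing 0.6086589694023132 0.15655212104320526 0.07447723299264908 pink mean [0.60689201 0.15767737]
tab [0.58039386 0.15133847 0.07407968] 77 yaw -169.54896074938924 rmax 0.10209029855906789
pad [311.         163.84615385] 13 [0.5567 0.1929 0.0772] r 0.0634 ang 145.0
pad [338.55555556 172.        ] 18 [0.6424 0.2104 0.0771] r 0.0636 ang 57.9
pad [298.5 181.5] 22 [0.5702 0.1077 0.0767] r 0.0622 ang -128.2
pad [327.3  191.45] 20 [0.6587 0.1223 0.0765] r 0.0607 ang -34.4
```

View pics/crop_top0.png

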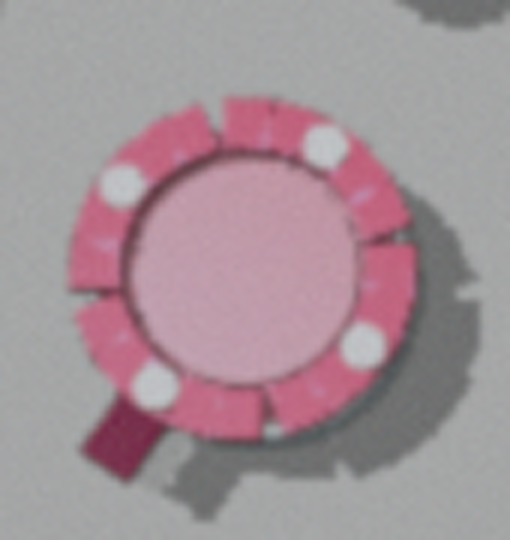

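The crop shows four raised sections with pale pads. The tab is at the lower left, beside the pad at top-view (215,219), and all pad heights read about 78 mm as expected. The other box is at (0.784,0.370), so it is farther away, and I choose (0.609,0.157). Averaging both cameras gives:
- **sec1:** (0.558,0.193)
- **sec2, clockwise:** (0.645,0.208)
- **sec3:** (0.660,0.122)
- **sec4:** (0.573,0.106)

Next I move at the current height and close the fingers.

Emit:
send_rows:
  deltas:
    - [[0.05, -0.04, 0], [0, 0, 0], -1]
    - [[0.1, -0.085, 0], [0, 0, 0], -1]
    - [[0.1, -0.085, 0], [0, 0, 0], -1]
    - [[0.1, -0.085, 0], [0, 0, 0], -1]
    - [[0.1, -0.085, 0], [0, 0, 0], -1]
    - [[0.1, -0.085, 0], [0, 0, 0], -1]
    - [[0.1, -0.085, 0], [0, 0, 0], -1]
    - [[0.1, -0.085, 0], [0, 0, 0], -1]
  force: 60

```text
clock: 0.77
position: [0.3676, -0.2493, 0.2251]
orientation: [-3.137, 0.003, 0.424]
contact_force: [1.1, -0.3, -0.4]
gripper_width: -0.003
```

```bash
cat > go.py <<'E'
from h import *; import sys
from scipy.spatial.transform import Rotation as R
s=robot.state(); t=np.array(list(map(float,sys.argv[1:4])))
M=R.from_euler('xyz',s['orientation']).as_matrix()
d=M.T@(t-s['position'])
print('t',round(s['clock'],2),'pos',s['position'].round(4),'rpy',s['orientation'].round(4),'F',s['contact_force'].round(1),'g',round(s['gripper_width'],3),'q',s['q'].round(2))
print('shift frac total',(d/.3).round(3))
# rotation to vertical, keep yaw
yaw=s['orientation'][2]
Rt=R.from_euler('xyz',[np.pi,0,yaw]).as_matrix(); rv=R.from_matrix(M.T@Rt).as_rotvec()
print('turn frac',(np.degrees(rv)/5).round(3))
E
python3 go.py .558 .193 .12
```

```text
t 0.77 pos [ 0.3676 -0.2493  0.2251] rpy [-3.1367e+00  3.1000e-03  4.2420e-01] F [ 1.1 -0.3 -0.4] g -0.003 q [-0.75  0.08  1.77 -0.    1.3   0.39]
shift frac total [ 1.186 -1.081  0.352]
turn frac [-0.056  0.036 -0.   ]
```

Emit:
send_rows:
  deltas:
    - [[0.1, -0.09, 0], [0, 0, 0], -1]
    - [[0.1, -0.09, 0], [0, 0, 0], -1]
    - [[0.1, -0.09, 0], [0, 0, 0], -1]
    - [[0.1, -0.09, 0], [0, 0, 0], -1]
    - [[0.1, -0.09, 0], [0, 0, 0], -1]
    - [[0.1, -0.09, 0], [0, 0, 0], -1]
    - [[0.1, -0.09, 0], [0, 0, 0], -1]
    - [[0.1, -0.09, 0], [0, 0, 0], -1]

```text
clock: 1.43
position: [0.4966, 0.0582, 0.2241]
orientation: [-3.136, 0.005, 0.423]
contact_force: [1.3, 0.6, -0.2]
gripper_width: -0.001
```

```bash
python3 go.py .558 .193 .12
```

```text
t 1.43 pos [0.4966 0.0582 0.2241] rpy [-3.1362  0.0045  0.4229] F [ 1.3  0.6 -0.2] g -0.001 q [-0.02  0.17  1.67  0.    1.31  1.12]
shift frac total [ 0.373 -0.324  0.347]
turn frac [-0.062  0.052 -0.   ]
```

Emit:
send_rows:
  deltas:
    - [[0.1, -0.09, 0.03], [-0.06, 0.05, 0], -1]
    - [[0.1, -0.09, 0.05], [0, 0, 0], -1]
    - [[0.1, -0.085, 0.05], [0, 0, 0], -1]
    - [[0.04, -0.03, 0.03], [0, 0, 0], -1]
    - [[0, 0, 0], [0, 0, 0], -1]
    - [[0, 0, 0], [0, 0, 0], -1]

```text
clock: 1.93
position: [0.5533, 0.1886, 0.1746]
orientation: [-3.14, -0.001, 0.433]
contact_force: [-1.0, 0.1, 0.2]
gripper_width: -0.004
```

```bash
python3 go.py .558 .193 .12; python3 - <<'E'
from h import *
s=robot.state();f=grab('wrist','w1.png');print(f['tool_from_camera'])
grab('scene','s2.png')
E
```

```text
t 1.93 pos [0.5533 0.1886 0.1746] rpy [-3.1403e+00 -1.2000e-03  4.3350e-01] F [-1.   0.1  0.2] g -0.004 q [0.21 0.33 1.58 0.   1.24 1.35]
shift frac total [ 0.02  -0.007  0.182]
turn frac [-0.014 -0.014  0.   ]
[[ 2.72537712e-04 -9.58900426e-01 -2.83742664e-01  7.20793067e-02]
 [ 9.99999945e-01  2.07594591e-04  2.58949975e-04  5.91248180e-04]
 [-1.89403799e-04 -2.83742719e-01  9.58900429e-01 -1.41926083e-01]
 [ 0.00000000e+00  0.00000000e+00  0.00000000e+00  1.00000000e+00]]
```

View pics/w1.png

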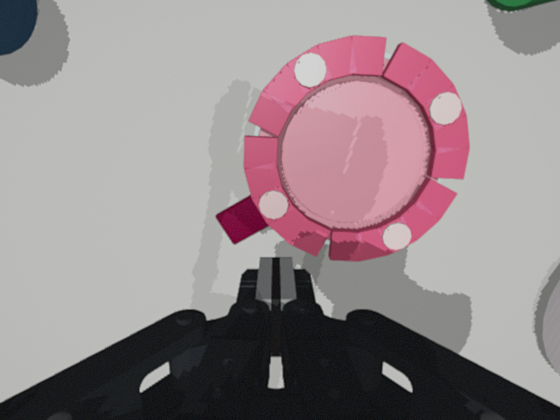

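The wrist view shows all four pads: sec1 (273,205), sec2 (311,70), sec3 (446,108) and sec4 (397,237). The shut fingertips are at (276,260). I'll localise the pads from here too.

```bash
cat > wr.py <<'E'
from h import *; import sys
from scipy.spatial.transform import Rotation as R
s=robot.state(); f=grab('wrist',sys.argv[1])
M=np.eye(4); M[:3,:3]=R.from_euler('xyz',s['orientation']).as_matrix(); M[:3,3]=s['position']
P=cloud(f,M@f['tool_from_camera']); hsv=cv2.cvtColor(f['pixels'],cv2.COLOR_RGB2HSV); z=P[...,2]
S,V=hsv[...,1].astype(int),hsv[...,2].astype(int)
pad=(S<60)&(V>190)&(z>.066)&(z<.09)&(f['depth']>0)
n,l,st,ce=cv2.connectedComponentsWithStats(pad.astype(np.uint8)); ps=[]
print('pos',s['position'].round(4))
for i in range(1,n):
    if st[i,4]>60:
        q=P[l==i]; c=q.mean(0); ps.append(c); print(ce[i].round(),st[i,4],c.round(4),'zmed',np.median(q[:,2]).round(4))
if len(ps)==4: print('centre',np.mean(ps,0).round(4),[np.hypot(*(p-np.mean(ps,0))[:2]).round(4) for p in ps])
E
python3 wr.py w2.png
```

```text
pos [0.5531 0.1873 0.1752]
[308.  68.] 844 [0.6446 0.2068 0.0783] zmed 0.0783
[444. 107.] 755 [0.6599 0.1196 0.0784] zmed 0.0784
[272. 204.] 581 [0.5573 0.1915 0.0783] zmed 0.0783
[395. 235.] 565 [0.5727 0.1044 0.0784] zmed 0.0784
centre [0.6086 0.1556 0.0783] [np.float64(0.0626), np.float64(0.0626), np.float64(0.0626), np.float64(0.0625)]
```

The wrist agrees with the fixed cameras to about 2 mm, with all radii 62.6 mm. Going down over sec1 at (0.5575,0.192).

Emit:
send_rows:
  deltas:
    - [[0.02, -0.007, 0.07], [0, 0, 0], -1]
    - [[0, 0, 0.07], [0, 0, 0], -1]
    - [[0, 0, 0.07], [0, 0, 0], -1]
    - [[0, 0, 0.04], [0, 0, 0], -1]
    - [[0, 0, 0.02], [0, 0, 0], -1]
    - [[0, 0, 0], [0, 0, 0], -1]

```text
clock: 2.58
position: [0.5606, 0.1822, 0.1]
orientation: [3.137, -0.014, 0.419]
contact_force: [-0.8, 0.3, 0.1]
gripper_width: -0.0
```

```bash
python3 go.py .5575 .192 .088
```

```text
t 2.58 pos [0.5606 0.1822 0.1   ] rpy [ 3.1368 -0.0138  0.4193] F [-0.8  0.3  0.1] g -0.0 q [ 0.2   0.39  1.68 -0.    1.06  1.35]
shift frac total [ 0.003 -0.034  0.04 ]
turn frac [ 0.055 -0.159 -0.   ]
```

Emit:
send_rows:
  deltas:
    - [[0.003, -0.034, 0], [0.05, -0.16, 0], -1]
    - [[0, 0, 0.02], [0, 0, 0], -1]
    - [[0, 0, 0], [0, 0, 0], -1]

```text
clock: 2.83
position: [0.5583, 0.1908, 0.0967]
orientation: [3.14, -0.003, 0.416]
contact_force: [-0.2, -0.1, -0.1]
gripper_width: -0.004
```

```bash
python3 go.py .5575 .192 .083
```

```text
t 2.83 pos [0.5583 0.1908 0.0967] rpy [ 3.1404e+00 -2.7000e-03  4.1570e-01] F [-0.2 -0.1 -0.1] g -0.004 q [ 0.21  0.4   1.67 -0.    1.07  1.37]
shift frac total [-0.001 -0.005  0.046]
turn frac [ 0.013 -0.031 -0.   ]
```

Emit:
send_rows:
  deltas:
    - [[0, -0.004, 0.03], [0, -0.03, 0], -1]
    - [[0, 0, 0.03], [0, 0, 0], -1]
    - [[0, 0, 0.02], [0, 0, 0], -1]

```text
clock: 3.08
position: [0.5605, 0.1929, 0.0747]
orientation: [3.139, -0.007, 0.417]
contact_force: [-1.4, -1.0, 7.7]
gripper_width: -0.0
```

```bash
python3 go.py .5575 .192 .072
```

```text
t 3.08 pos [0.5605 0.1929 0.0747] rpy [ 3.1387 -0.0073  0.4165] F [-1.4 -1.   7.7] g -0.0 q [ 0.21  0.42  1.7  -0.    1.01  1.37]
shift frac total [-0.01  -0.001  0.009]
turn frac [ 0.034 -0.083 -0.   ]
```

Emit:
send_rows:
  deltas:
    - [[0, 0, 0.015], [0, -0.05, 0], -1]
    - [[0, 0, 0.015], [0, 0, 0], -1]
    - [[0, 0, 0.015], [0, 0, 0], -1]

```text
clock: 3.33
position: [0.5606, 0.1931, 0.0708]
orientation: [3.137, -0.005, 0.418]
contact_force: [-10.4, -2.6, 34.3]
gripper_width: -0.004
```

```bash
python3 go.py .5575 .192 .072
```

```text
t 3.33 pos [0.5606 0.1931 0.0708] rpy [ 3.1372 -0.0051  0.4178] F [-10.4  -2.6  34.3] g -0.004 q [ 0.22  0.43  1.7  -0.    1.01  1.37]
shift frac total [-0.011 -0.001 -0.004]
turn frac [ 0.05  -0.059 -0.   ]
```

It reached the hard stop, with 34 N at z≈71 mm. I'll lift straight up and check.

Emit:
send_rows:
  deltas:
    - [[0, 0, -0.02], [0, 0, 0], -1]
    - [[0, 0, -0.06], [0, 0, 0], -1]
    - [[0, 0, -0.1], [0, 0, 0], -1]
    - [[0, 0, -0.1], [0, 0, 0], -1]
    - [[0, 0, -0.05], [0.05, -0.06, 0], -1]
    - [[0, 0, 0], [0, 0, 0], -1]
    - [[0, 0, 0], [0, 0, 0], -1]

```text
clock: 3.92
position: [0.5589, 0.1936, 0.1734]
orientation: [3.141, 0.001, 0.42]
contact_force: [-0.9, 0.4, 0.5]
gripper_width: 0.001
```

```bash
python3 wr.py w3.png;  python3 go.py .645 .207 .12
```

```text
pos [0.5589 0.1936 0.1734]
[312.  81.] 833 [0.6445 0.207  0.0783] zmed 0.0783
[448. 117.] 748 [0.6598 0.1199 0.0784] zmed 0.0784
[276. 212.] 554 [0.5574 0.1917 0.0714] zmed 0.0714
[401. 243.] 473 [0.5741 0.1048 0.0784] zmed 0.0784
centre [0.6089 0.1558 0.0766] [np.float64(0.0623), np.float64(0.0623), np.float64(0.0628), np.float64(0.0618)]
t 3.97 pos [0.5588 0.1936 0.1731] rpy [3.1409e+00 9.0000e-04 4.1970e-01] F [0.5 0.6 0.6] g 0.003 q [ 0.22  0.34  1.56 -0.    1.24  1.37]
shift frac total [0.281 0.076 0.177]
turn frac [0.008 0.01  0.   ]
```

View pics/w3.png

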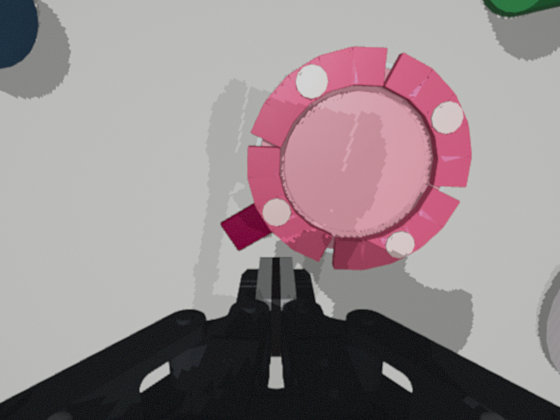

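The sec1 pad at (276,212) dropped from 78.3 to 71.4 mm, which is the full 7 mm. The container has not moved and the other pads are still raised. Next is sec2 at (0.6445,0.207).

Emit:
send_rows:
  deltas:
    - [[0.08, 0.02, 0], [0, 0, 0], -1]
    - [[0.1, 0.03, 0.02], [0, 0, 0], -1]
    - [[0.1, 0.025, 0.04], [0, 0, 0], -1]
    - [[0, 0, 0.04], [0, 0, 0], -1]
    - [[0, 0, 0.04], [0, 0, 0], -1]
    - [[0, 0, 0.02], [0, 0, 0], -1]
    - [[0, 0, 0], [0, 0, 0], -1]

```text
clock: 4.55
position: [0.6409, 0.2065, 0.1079]
orientation: [-3.139, 0.021, 0.42]
contact_force: [0.3, 0.2, -0.0]
gripper_width: -0.001
```

```bash
python3 go.py .6445 .207 .095
```

```text
t 4.55 pos [0.6409 0.2065 0.1079] rpy [-3.1385  0.0206  0.4203] F [ 0.3  0.2 -0. ] g -0.001 q [ 0.21  0.51  1.44 -0.    1.21  1.36]
shift frac total [0.013 0.003 0.043]
turn frac [-0.035  0.236 -0.   ]
```

Emit:
send_rows:
  deltas:
    - [[0.013, 0.003, 0.02], [-0.03, 0.24, 0], -1]
    - [[0, 0, 0.02], [0, 0, 0], -1]
    - [[0, 0, 0.01], [0, 0, 0], -1]
    - [[0, 0, 0], [0, 0, 0], -1]

```text
clock: 4.88
position: [0.6415, 0.2067, 0.0886]
orientation: [-3.14, 0.007, 0.421]
contact_force: [0.1, 0.3, -0.4]
gripper_width: 0.001
```

```bash
python3 go.py .6445 .207 .082
```

```text
t 4.88 pos [0.6415 0.2067 0.0886] rpy [-3.1397  0.007   0.4206] F [ 0.1  0.3 -0.4] g 0.001 q [0.21 0.52 1.47 0.   1.15 1.36]
shift frac total [0.01  0.003 0.022]
turn frac [-0.022  0.08  -0.   ]
```

Emit:
send_rows:
  deltas:
    - [[0.01, 0.003, 0.01], [-0.02, 0.08, 0], -1]
    - [[0, 0, 0.02], [0, 0.03, 0], -1]
    - [[0, 0, 0.02], [0, 0, 0], -1]
    - [[0, 0, 0.015], [0, 0, 0], -1]
    - [[0, 0, 0.015], [0, 0, 0], -1]

```text
clock: 5.3
position: [0.646, 0.2077, 0.0707]
orientation: [3.14, -0.009, 0.421]
contact_force: [-8.5, -1.7, 32.7]
gripper_width: -0.002
```

```bash
python3 go.py .6445 .207 .0715
```

```text
t 5.3 pos [0.646  0.2077 0.0707] rpy [ 3.1403 -0.0094  0.4209] F [-8.5 -1.7 32.7] g -0.002 q [0.21 0.54 1.5  0.   1.1  1.36]
shift frac total [-0.006  0.    -0.003]
turn frac [ 0.015 -0.108 -0.   ]
```

It reached the hard stop again, with 33 N at 70.7 mm. Lifting and checking.

Emit:
send_rows:
  deltas:
    - [[0, 0, -0.02], [0, 0, 0], -1]
    - [[0, 0, -0.06], [0, 0, 0], -1]
    - [[0, 0, -0.1], [0, 0, 0], -1]
    - [[0, 0, -0.1], [0, 0, 0], -1]
    - [[0, 0, -0.03], [0, -0.06, 0], -1]
    - [[0, 0, 0], [0, 0, 0], -1]
    - [[0, 0, 0], [0, 0, 0], -1]

```text
clock: 5.88
position: [0.645, 0.2074, 0.1691]
orientation: [3.139, -0.007, 0.421]
contact_force: [0.4, 0.5, -0.7]
gripper_width: -0.001
```

```bash
python3 wr.py w4.png;  python3 go.py .660 .120 .12
```

```text
pos [0.645  0.2074 0.1691]
[275. 213.] 550 [0.6444 0.2069 0.0713] zmed 0.0713
[401. 245.] 502 [0.6607 0.12   0.0784] zmed 0.0785
t 5.93 pos [0.6449 0.2074 0.1688] rpy [ 3.1396 -0.0065  0.421 ] F [0.5 0.9 0.1] g 0.003 q [ 0.21  0.46  1.37 -0.    1.3   1.36]
shift frac total [-0.074  0.286  0.163]
turn frac [ 0.023 -0.074 -0.   ]
```

View pics/w4.png

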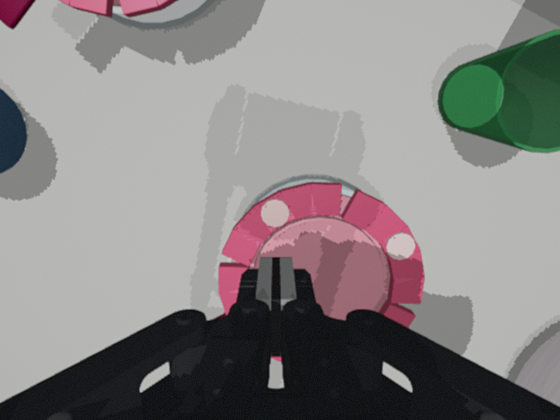

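The sec2 pad at (275,213) is at 71.3 mm, so it is shut. The sec3 pad at (401,245) is still raised at 78.4 mm, and the container hasn't moved. Next is sec3 at (0.660,0.120).

Emit:
send_rows:
  deltas:
    - [[-0.02, 0.08, 0], [0.02, -0.07, 0], -1]
    - [[-0.03, 0.1, 0.02], [0, 0, 0], -1]
    - [[-0.024, 0.1, 0.04], [0, 0, 0], -1]
    - [[0, 0.02, 0.04], [0, 0, 0], -1]
    - [[0, 0, 0.04], [0, 0, 0], -1]
    - [[0, 0, 0.02], [0, 0, 0], -1]
    - [[0, 0, 0], [0, 0, 0], -1]

```text
clock: 6.52
position: [0.6571, 0.1129, 0.1086]
orientation: [-3.137, 0.012, 0.423]
contact_force: [-0.4, 0.1, 0.1]
gripper_width: 0.003
```

```bash
python3 go.py .660 .120 .095
```

```text
t 6.52 pos [0.6571 0.1129 0.1086] rpy [-3.1366  0.0119  0.4233] F [-0.4  0.1  0.1] g 0.003 q [0.07 0.5  1.46 0.   1.19 1.21]
shift frac total [ 0.019 -0.017  0.045]
turn frac [-0.057  0.136 -0.   ]
```

Emit:
send_rows:
  deltas:
    - [[0.019, -0.017, 0.02], [-0.06, 0.14, 0], -1]
    - [[0, 0, 0.02], [0, 0, 0], -1]
    - [[0, 0, 0.01], [0, 0, 0], -1]
    - [[0, 0, 0], [0, 0, 0], -1]

```text
clock: 6.85
position: [0.6584, 0.121, 0.0903]
orientation: [-3.14, 0.004, 0.425]
contact_force: [0.3, 0.3, -0.4]
gripper_width: 0.0
```

```bash
python3 go.py .660 .120 .082
```

```text
t 6.85 pos [0.6584 0.121  0.0903] rpy [-3.1402  0.0042  0.4249] F [ 0.3  0.3 -0.4] g 0.0 q [ 0.08  0.51  1.49 -0.    1.15  1.22]
shift frac total [0.004 0.005 0.028]
turn frac [-0.016  0.048 -0.   ]
```

Emit:
send_rows:
  deltas:
    - [[0.004, 0.004, 0.015], [-0.02, 0.05, 0], -1]
    - [[0, 0, 0.02], [0, 0.03, 0], -1]
    - [[0, 0, 0.02], [0, 0, 0], -1]
    - [[0, 0, 0.015], [0, 0, 0], -1]
    - [[0, 0, 0.015], [0, 0, 0], -1]

```text
clock: 7.27
position: [0.6619, 0.1209, 0.0706]
orientation: [3.138, -0.009, 0.427]
contact_force: [-8.2, -0.9, 34.8]
gripper_width: 0.001
```

```bash
python3 go.py .660 .120 .0715
```

```text
t 7.27 pos [0.6619 0.1209 0.0706] rpy [ 3.1383 -0.0094  0.4266] F [-8.2 -0.9 34.8] g 0.001 q [0.08 0.53 1.51 0.   1.09 1.22]
shift frac total [-0.007 -0.    -0.003]
turn frac [ 0.037 -0.108 -0.   ]
```

Emit:
send_rows:
  deltas:
    - [[0, 0, -0.02], [0, 0, 0], -1]
    - [[0, 0, -0.06], [0, 0, 0], -1]
    - [[0, 0, -0.1], [0, 0, 0], -1]
    - [[0, 0, -0.1], [0, 0, 0], -1]
    - [[0, 0, -0.03], [0.03, -0.1, 0], -1]
    - [[0, 0, 0], [0, 0, 0], -1]
    - [[0, 0, 0], [0, 0, 0], -1]

```text
clock: 7.85
position: [0.6607, 0.1203, 0.1688]
orientation: [3.14, -0.003, 0.426]
contact_force: [-0.3, 0.9, 0.3]
gripper_width: -0.002
```

```bash
python3 wr.py w5.png;  python3 go.py .5735 .105 .12
```

```text
pos [0.6607 0.1203 0.1688]
[145. 181.] 644 [0.6444 0.207  0.0713] zmed 0.0713
[274. 213.] 583 [0.6598 0.12   0.0713] zmed 0.0713
[127. 296.] 484 [0.5574 0.1915 0.0714] zmed 0.0714
t 7.9 pos [0.6606 0.1202 0.1684] rpy [ 3.1403e+00 -2.4000e-03  4.2630e-01] F [ 0.6 -0.9  0.2] g 0.004 q [ 0.08  0.45  1.38 -0.    1.3   1.22]
shift frac total [-0.286 -0.074  0.161]
turn frac [ 0.015 -0.027 -0.   ]
```

View pics/w5.png

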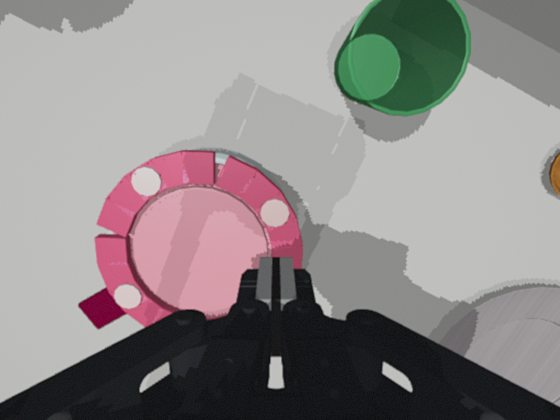

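Pads sec1 (127,296), sec2 (145,181) and sec3 (274,213) all read 71.3–71.4 mm, so all three are shut and nothing has moved. sec4 is the last one, at (0.5735,0.105).

Emit:
send_rows:
  deltas:
    - [[-0.08, -0.02, 0], [0, 0, 0], -1]
    - [[-0.1, -0.025, 0.02], [0, 0, 0], -1]
    - [[-0.09, -0.025, 0.04], [0, 0, 0], -1]
    - [[-0.01, 0, 0.04], [0, 0, 0], -1]
    - [[0, 0, 0.04], [0, 0, 0], -1]
    - [[0, 0, 0.02], [0, 0, 0], -1]
    - [[0, 0, 0], [0, 0, 0], -1]

```text
clock: 8.48
position: [0.5655, 0.1033, 0.108]
orientation: [-3.138, 0.011, 0.426]
contact_force: [-0.2, -0.7, 0.0]
gripper_width: -0.0
```

```bash
python3 go.py .5735 .105 .095
```

```text
t 8.48 pos [0.5655 0.1033 0.108 ] rpy [-3.1378  0.011   0.4262] F [-0.2 -0.7  0. ] g -0.0 q [ 0.06  0.38  1.68 -0.    1.1   1.2 ]
shift frac total [0.027 0.006 0.043]
turn frac [-0.043  0.126 -0.   ]
```

Emit:
send_rows:
  deltas:
    - [[0.027, 0.006, 0.02], [-0.04, 0.13, 0], -1]
    - [[0, 0, 0.02], [0, 0, 0], -1]
    - [[0, 0, 0.01], [0, 0, 0], -1]
    - [[0, 0, 0], [0, 0, 0], -1]

```text
clock: 8.82
position: [0.5756, 0.1054, 0.0902]
orientation: [-3.141, -0.001, 0.426]
contact_force: [0.0, -0.0, 0.5]
gripper_width: -0.001
```

```bash
python3 go.py .5735 .105 .082
```

```text
t 8.82 pos [0.5756 0.1054 0.0902] rpy [-3.1414e+00 -1.0000e-03  4.2620e-01] F [ 0.  -0.   0.5] g -0.001 q [0.06 0.4  1.69 0.   1.05 1.21]
shift frac total [-0.007 -0.002  0.027]
turn frac [-0.002 -0.012  0.   ]
```

Emit:
send_rows:
  deltas:
    - [[-0.009, -0.002, 0.015], [0, 0, 0], -1]
    - [[0, 0, 0.02], [0, 0, 0], -1]
    - [[0, 0, 0.02], [0, 0, 0], -1]
    - [[0, 0, 0.015], [0, 0, 0], -1]
    - [[0, 0, 0.015], [0, 0, 0], -1]

```text
clock: 9.23
position: [0.5751, 0.1047, 0.0703]
orientation: [3.139, -0.006, 0.427]
contact_force: [-13.7, -2.2, 46.0]
gripper_width: -0.002
```

```bash
python3 go.py .5735 .105 .0715
```

```text
t 9.23 pos [0.5751 0.1047 0.0703] rpy [ 3.1389 -0.006   0.427 ] F [-13.7  -2.2  46. ] g -0.002 q [ 0.06  0.42  1.72 -0.    1.    1.21]
shift frac total [-0.005 -0.003 -0.004]
turn frac [ 0.031 -0.069 -0.   ]
```

Lifting well clear and backing towards the robot so the cameras have a free view.

Emit:
send_rows:
  deltas:
    - [[0, 0, -0.03], [0, 0, 0], -1]
    - [[0, 0, -0.08], [0, 0, 0], -1]
    - [[0, 0, -0.1], [0, 0, 0], -1]
    - [[-0.03, 0, -0.1], [0, 0, 0], -1]
    - [[-0.08, 0.03, -0.08], [0, 0, 0], -1]
    - [[-0.1, 0.04, 0], [0, 0, 0], -1]
    - [[-0.1, 0.04, 0], [0, 0, 0], -1]
    - [[0, 0, 0], [0, 0, 0], -1]

```text
clock: 9.9
position: [0.504, 0.0351, 0.1941]
orientation: [3.134, -0.014, 0.431]
contact_force: [-0.3, -0.2, -1.0]
gripper_width: -0.002
```

Emit:
send_rows:
  deltas:
    - [[0, 0, 0], [0, 0, 0], -1]
    - [[0, 0, 0], [0, 0, 0], -1]
    - [[0, 0, 0], [0, 0, 0], -1]

```text
clock: 10.15
position: [0.5041, 0.0348, 0.1945]
orientation: [3.134, -0.017, 0.429]
contact_force: [0.2, 0.1, -0.5]
gripper_width: 0.001
```

```bash
python3 wr.py w6.png; python3 - <<'E'
from h import *
import pickle
a=pickle.load(open('top.pkl','rb')); f=grab('top','top2.png'); grab('scene','scene2.png')
s=robot.state();print(s['clock'],s['position'],s['contact_force'],abs(s['dq']).max())
E
```

```text
pos [0.5041 0.0348 0.1945]
[92. 39.] 696 [0.5574 0.1917 0.0713] zmed 0.0713
[221.  74.] 673 [0.5727 0.1053 0.0711] zmed 0.0712
10.3 [0.50412294 0.03499658 0.19418733] [-0.12574785  0.4875968  -0.10515208] 0.0031256041234857526
```

View pics/w6.png

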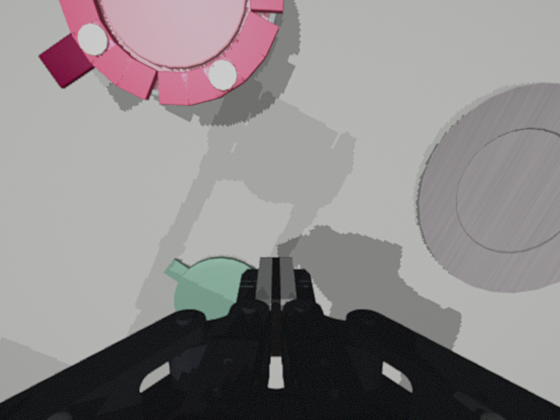

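View pics/scene2.png

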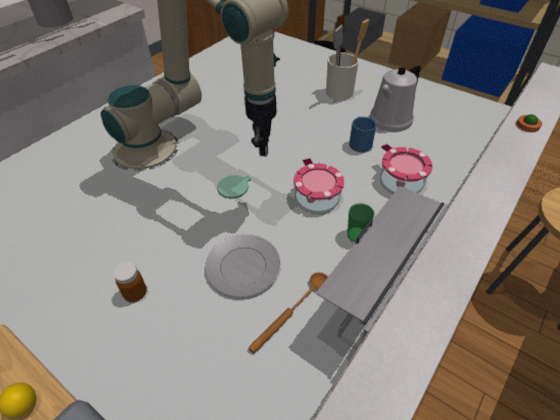

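View pics/top2.png

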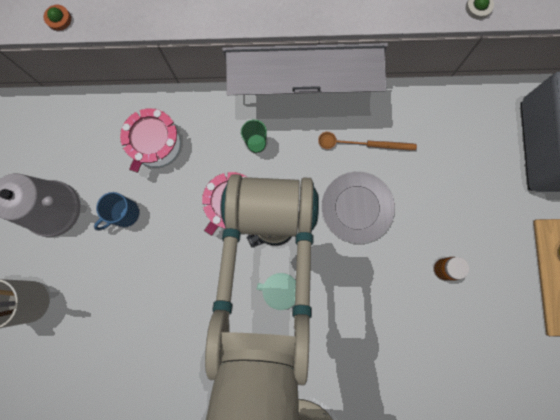

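In the wrist view, sec1 (92,39) and sec4 (221,74) read 71.3 and 71.1 mm. In the scene view, the container at (318,185) and all the bystanders are at their original pixels. In the top view the arm hides part of the lid, but nothing visible has moved. The arm is free and still, so I'll hand in.

```bash
python3 -c "
from plant import robot
print(robot.finish_job())"
```

```text
the job is handed in; nothing more can be done
None
```

I pressed the four rim sections of the nearer container shut with the closed fingertips, starting at the pull tab and going clockwise. I handed the job in at about 10.3 s of the 53 s allowed; the system gave no verdict.

- **Sections:** Each went down to its hard stop, at 33–46 N. Afterwards the wrist camera read every pad at 71.1–71.4 mm, against 78.3–78.4 mm when raised, which is the full 7 mm. I last measured sec2 and sec3 just before pressing sec4, because they were out of view at the end.
- **Container:** The pads I could measure stayed within about 1.5 mm of their first wrist readings, so it has not shifted noticeably. I made no separate check of its tilt.
- **Bystanders:** By eye, all of them look unmoved in the last scene picture. I did not measure their positions.
- **Arm:** It ended clear of everything, with no contact force showing.
- **Disagreements:** The fixed cameras and the wrist camera differed by about 2 mm on the pad positions, which is within their stated calibration. Pad heights read about 0.7 mm low throughout.

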